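# Start the flange nut on the display stand

## Task

Fit the big black flange nut, flange down, on the upright stud of the wooden display stand: set it on the stud, turn it backwards (anticlockwise from above) until you feel the thread drop in, then run it down clockwise until its flange lies on the iron collar, and let go. Never force the thread: turn and press lightly and stop as soon as it butts, and do not disturb the other things on the counter.

Things in the scene. Friction and masses are not known exactly. Their poses are not given: they have to be found in the camera images.
- nut_mid (a point): black iron flange nut, lying flange down: point on its axis half-way up, 14 mm above its underside. z is its axis, up. Flange 62 mm across, 4 mm thick; above it a hexagon 48 mm across flats (55 over corners), 24 mm high; flats look along x and every 60 degrees. Bore 33 mm, in it three lugs (its thread) leave a 22 mm opening; their lower side is 3 mm above the underside. About 0.2 kg.
- collar_top (a point): fixed display stand: point on the stud's axis level with the iron collar's upper face, where the nut's flange must lie at the end, 40 mm above the counter. z is the stud's axis, up; x, y follow the square foot (110 mm). Collar 68 mm across, on a wooden round 140 mm across, 30 mm high. Seated, nut_mid is 14 mm above this point. More than 80 N between nut and stand is forcing it.
- stud_tip (a point): top of the stud, 32 mm above the collar. The upper 16 mm are a smooth pilot 20 mm thick with a coned tip (10 mm at the top); below it a coarse right-hand three-start thread of 30 mm outer diameter, which takes the nut down 4 mm for each 60 degrees clockwise (24 mm a turn), with 1.5 mm of up-and-down play.
- crown (a point): flat crown of the thread, on the axis, 16 mm above the collar. Set on the stud, the nut rests on it, underside 13 mm above the collar (16 mm if its lugs lie on the 3 mm steps of the thread starts; turning backwards brings it off them). Clockwise it only butts against these steps. Where the starts stand around the stud differs each time, and no frame here shows it.
- gap_level (a point): on the axis, 10 mm above the collar: level of the thread's gaps. Turned anticlockwise at most 115 degrees on the crown, the nut's lugs come over three gaps (about 20 degrees free turning) and it can sink till its underside is 5 to 7 mm above the collar; further anticlockwise it butts. Then clockwise, going down with the thread, it reaches the collar after 75 to 105 degrees.
- spanner: bystander: steel open-ended spanner, 190 mm long, lying; origin at the centre of its underside
- coupling: bystander: short black iron pipe coupling, a plain ring 42 mm across and 30 mm high, no flange, no hexagon; origin at the centre of its underside
- vase: bystander: white ceramic vase 130 mm high; origin at the centre of its underside
- candle: bystander: amber glass candle jar with wooden lid, 80 mm high; origin at the centre of its underside
- book_a: bystander: book, 120 x 170 x 22 mm, lying; origin at the centre of its underside
- book_b: bystander: smaller book lying on the other, 110 x 150 x 18 mm; origin at the centre of its underside
- mug: bystander: white mug 90 mm high; origin at the centre of its underside
- elbow: bystander: black iron pipe elbow, lying; origin at the centre of its underside
Not all that is in view belongs to the job. What is shaped like the part that bears nut_mid but blue or pink is not meant.

How it is judged:
On the way, in this order (a step that is already met when the one before it is completed fails the run):
1. the nut has dropped into the thread on the stud (horizontal distance between nut_mid and collar_top below 0.006 m and z of nut_mid in the frame of collar_top between 0.0175 and 0.0225 m), for 0.1 s.
2. the nut is run down to the collar (horizontal distance between nut_mid and collar_top below 0.006 m and z of nut_mid in the frame of collar_top below 0.0162 m), for 0.2 s.
At the end, for the whole second after the job is handed in: the nut is on the stud, flange down and level (within 0.08 rad), its flange within 2.2 mm of the collar, at rest and released (all of step 2 and angle between nut_mid's own z axis and vertical below 0.08 rad and linear speed of nut below 0.01 m/s and not (contact force between nut and the fingers above 0.05 N)); the robot touches nothing.
It fails at once if the nut is forced: more than 80 N between nut and stand (contact force between nut and stand above 80 N).
It fails at once if a bystander is moved more than 20 mm (distance of any of spanner, coupling, vase, candle, book_a, book_b, mug, elbow from where it was at the start of the episode above 0.02 m).
It also fails if it takes over 64 s, if anything falls off the work surface, if the arm or the gripper's body presses on something with over 40 N, if the wrist force passes 120 N, or if a joint passes its speed limit or range.

## Robot

A 7-joint arm with a two-finger parallel gripper is mounted at the origin on the work surface. World frame = base frame: x ahead of the robot, y to its left, z up, the work surface at z = 0. Lengths are in m, angles in rad, forces in N, time in s.
With the tool pointing down it reaches from about 0.4 to 0.875 m from the base axis. Payload 19.3 kg.
Tool frame: the origin (TCP) lies at the very end of the fingers, on their centre line; the grasp point (between the pads) lies 19 mm behind it; z points along the fingers, y is the line along which they close (so a half turn about z gives the same grasp; the last joint's range is limited). The gripper opens to 85 mm and grips with 20 to 120 N. Pads are 22 mm wide; open, the fingers measure 114 mm over their backs; the gripper's body (76 mm by 85 mm) begins 54 mm behind the grasp point. The pads swing forward as they close: fully open they stand 13 mm farther back than shut.
Start: joints at [1.033, 0.521, -0.036, 1.599, 0.021, 1.021, -0.113], TCP at [0.282, -0.558, 0.231] pointing down, gripper open.
Joint ranges: [-2.91, 2.91], [-0.3, 2.13], [-1.5, 1.42], [0.17, 2.43], [-1.26, 4.41], [0.16, 1.93], [-2.52, 2.52]. Speed limits (rad/s): [1.89, 1.89, 2.39, 2.39, 3.01, 3.01, 3.01].

## Interface

Orientations are given as a 3x3 rotation matrix whose columns are the frame's x, y, z axes.
In Python, from plant import robot gives the robot as it stands.
- The arm moves only by the tool servo_tool, never from a script. Its argument "commands" is a list of rows, each a list of 7 numbers: the closure, from -1 (fully open) to 1 (shut), then the shift along the world's x, y, z in mm, then the turn, a rotation vector about the world's x, y, z in rad. In form: [[claw, tx, ty, tz, ax, ay, az], ...]. A call has 1 to 20 rows; each row is the pose to reach, as a shift and turn from the pose commanded when the call began; what a row does not reach only later rows make up. A row lasts 1/8 s, in which the tool goes at most 62.5 mm and 10.7 degrees, less where a joint would pass 70% of its speed; a pose out of reach is approached as far as the arm can. A call with a gripper value outside its range is refused whole. The fingers move at their own pace and stop on an object; the grip force is fixed at half the most. Time passes only in rows, so rows that repeat a pose let the fingers close. It gives the time, the measured TCP pose, the force, the opening and the grip force at its end, in the units of the state.
- robot.get_state(): the state, without advancing time (a new reading comes with each control period).
- robot.read_camera(name): name is "side" or "top" or "wrist"; returns a dict with "frame" (420x560x3 uint8, red, green, blue), "z_map" (420x560 float32, m along the optical axis (not along the pixel's ray), 0 where there is no reading), "intrinsics" (3x3 intrinsics, pixels), "view" (4x4, takes a point from world to camera coordinates); the wrist camera has in their place "tool_from_camera" (4x4, takes a point from camera to tool coordinates, whose origin is the TCP and whose axes are the flange's). Camera axes: x right, y down, z forward; pixel columns grow to the right and rows downward; lengths in m; the calibration is good to about 2 mm. A picture is of the moment at which its call begins: read the wrist's pose just before it.
- robot.sign_off(): hands the job in; it is judged then, once.
Trained networks look in a picture, given as the dict that the camera call returned (one of the last four; its "shot" number tells which), for a name from the list of things; names that differ only in an ending like _2 or _b are one class to them, and where a whole thing is asked for, a point or a joint stands for the part that bears it (a point fixed in the world has none). Each returns a list of dicts, best first, with "conf" (0 to 1); they miss things now and then, are a little off and sometimes report something else, mostly with a low value. They report only what shows in the picture. A call takes as long as a camera call. They do not tell look-alikes from the thing itself.
- robot.outline_of(picture, query): "mask" (420x560 bool, what is visible of it) and "rect" ([left, top, width, height] in pixels, round what is visible of it).
- robot.landmark_of(picture, query): "at" ([column, row] in pixels: a listed point, or the origin of a listed thing).
The state is a dict: "clock": time; "joint_positions": joint angles; "dq": joint speeds; "joint_torque": joint torques, N m; "tcp_pos": TCP position; "ee_rot": TCP orientation; "ft_force": force on the tool from outside, world axes, zero at the start; "ft_torque": the same for the moment, N m; "grip_width": finger opening in m; "grasp_force": force on a finger pad.
Only numpy, scipy, OpenCV 4.12 (cv2) and the standard library are available. Lean on these libraries where they do the work, as an engineer would, in place of code of your own. Each camera call takes 0.05 s, during which the arm holds its last target. There are 200 camera calls.

## Working session

There is one attempt and no reset: what is moved stays moved. The work goes in short steps, Python scripts to look and compute and a tool call to move; the robot and the scene stay as the last step left them, time stands still between calls to the robot, and variables do not carry over. Pictures are saved under pics/ and viewed, at most 10 in all, crops included, and the job is handed in when it is done.

Besides the shell and the picture viewer there is one more tool, called after "Call:" in YAML: its name, and indented under it one key for each argument. servo_tool: Moves the arm, as the interface text tells. Its arguments: {"type":"object","properties":{"commands":{"type":"array","items":{"type":"array","items":{"type":"number"}}}},"required":["commands"]}

```bash
mkdir -p pics; cat > h.py <<'E'
import numpy as np, cv2
from plant import robot
def save(p,n,crop=None,s=1):
    f=p["frame"][:,:,::-1]
    if crop: l,t,w,h=crop; f=f[t:t+h,l:l+w]
    cv2.imwrite("pics/"+n,cv2.resize(f,None,fx=s,fy=s,interpolation=cv2.INTER_CUBIC))
def world_from_cam(p,st=None):
    if "view" in p: return np.linalg.inv(p["view"])
    T=np.eye(4);T[:3,:3]=st["ee_rot"];T[:3,3]=st["tcp_pos"]; return T@p["tool_from_camera"]
def ray(p,uv,st=None):
    M=world_from_cam(p,st); K=p["intrinsics"]
    d=M[:3,:3]@np.linalg.solve(K,[uv[0],uv[1],1.]); return M[:3,3],d
def at_z(p,uv,z,st=None):
    o,d=ray(p,uv,st); return o+d*(z-o[2])/d[2]
def cloud(p,mask,st=None):
    v,u=np.where(mask&(p["z_map"]>0)); z=p["z_map"][v,u]
    o,_=ray(p,(0,0),st);M=world_from_cam(p,st)
    c=np.linalg.inv(p["intrinsics"])@np.array([u,v,np.ones_like(u)])*z
    return (M[:3,:3]@c).T+o
E
python3 - <<'E'
from h import *
st=robot.get_state(); print(st)
for c in("top","side"):
    p=robot.read_camera(c); save(p,c+"0.png",None,1.4)
    for q in("nut_mid","collar_top","stud_tip","crown"):
        for r in robot.landmark_of(p,q)[:3]:
            u=np.round(r["at"]).astype(int); m=np.zeros((420,560),bool); m[u[1],u[0]]=1
            print(c,q,r["conf"],r["at"],cloud(p,m))
E
```

```text
{'clock': 0.0, 'joint_positions': array([ 1.03279876,  0.5220427 , -0.03628368,  1.60000082,  0.021211  ,
        1.02106316, -0.11282463]), 'dq': array([-2.07114007e-03, -1.75190078e-03, -9.58501978e-05,  2.76167342e-06,
       -1.25094858e-03, -4.86024623e-04,  4.31512509e-04]), 'joint_torque': array([-1.54556139e-03, -9.27103615e+01,  1.97929166e+00, -3.69936132e+01,
        1.78805483e-02,  8.16103391e-03, -4.76094692e-05]), 'tcp_pos': array([ 0.28162139, -0.55759021,  0.23071091]), 'ee_rot': array([[ 8.92593703e-01,  4.50861526e-01, -6.05024288e-04],
       [ 4.50861918e-01, -8.92593201e-01,  9.53301144e-04],
       [-1.10233758e-04, -1.12369301e-03, -9.99999363e-01]]), 'ft_force': array([-0.57126827, -0.35711791,  0.51159513]), 'ft_torque': array([-0.00266298, -0.01350741, -0.03796689]), 'grasp_force': 0.0, 'grip_width': 0.08559996132072796}
top nut_mid 0.88 [390.6, 191.0] [[ 5.95694120e-01 -3.27348313e-01  4.94405388e-04]]
top nut_mid 0.73 [358.3, 198.4] [[ 5.74929487e-01 -2.32241029e-01  3.44855280e-04]]
top nut_mid 0.64 [363.7, 271.3] [[ 3.68066202e-01 -2.46770101e-01  1.75709777e-06]]
top collar_top 0.62 [213.6, 222.4] [[0.50179284 0.16923337 0.05777466]]
top stud_tip 0.76 [207.0, 224.0] [[0.49596156 0.18585437 0.06914952]]
top stud_tip 0.56 [207.4, 223.3] [[0.49854223 0.18544858 0.07164886]]
top crown 0.76 [206.6, 222.3] [[0.50126938 0.18588084 0.06963295]]
side nut_mid 0.73 [380.0, 283.5] [[ 0.59415294 -0.34172038  0.02825038]]
side nut_mid 0.61 [267.4, 295.1] [[ 0.38420855 -0.22390174  0.00591674]]
side nut_mid 0.57 [290.9, 249.7] [[ 0.49385117 -0.14868592  0.02850761]]
side collar_top 0.8 [227.6, 182.6] [[0.49411871 0.16921611 0.04098963]]
side stud_tip 0.67 [230.4, 168.2] [[5.66545787e-01 3.02418675e-01 3.07751618e-04]]
side crown 0.95 [226.1, 170.3] [[0.49883943 0.18695036 0.07205389]]
```

View pics/top0.png

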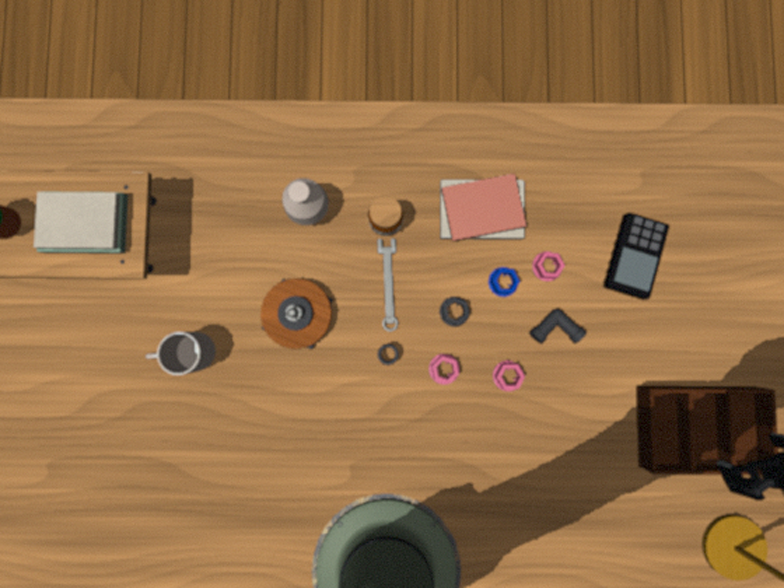

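View pics/side0.png

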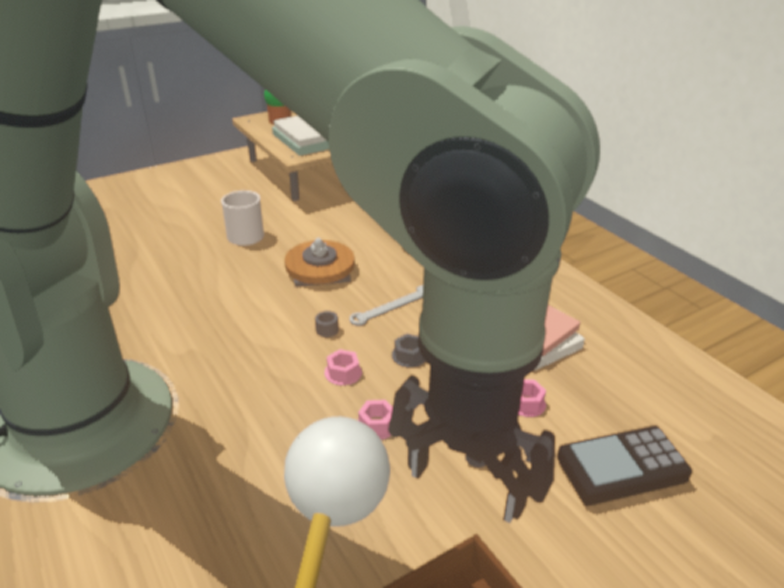

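The top picture shows these candidates (original pixels):
- Big black ring at (325,222)
- Small black ring at (279,252), the coupling
- Black elbow at (398,232)
- Blue nut at (360,201)
- Pink nuts at (392,190), (318,263) and (363,268)

I choose (325,222), the big black flanged one. The stand is at (210,223).

```bash
python3 - <<'E'
from h import *
p=robot.read_camera("top"); print(at_z(p,(325,222),.028), at_z(p,(210.5,223),.06))
E
```

```text
[ 0.5045978  -0.13383104  0.028     ] [0.49897382 0.17820907 0.06      ]
```

Call:
servo_tool:
  commands:
    - [-1, 60, 100, 20, 0, 0, 0]
    - [-1, 100, 180, 20, 0, 0, 0]
    - [-1, 150, 260, 20, 0, 0, 0]
    - [-1, 170, 320, 20, 0, 0, 0]
    - [-1, 180, 370, 20, 0, 0, 0]
    - [-1, 190, 400, 20, 0, 0, 0]
    - [-1, 190, 400, 20, 0, 0, 0]
    - [-1, 190, 400, 20, 0, 0, 0]
    - [-1, 190, 400, 20, 0, 0, 0]
    - [-1, 190, 400, 20, 0, 0, 0]
    - [-1, 190, 400, 20, 0, 0, 0]

```text
clock: 1.92
tcp_pos: [0.4714, -0.159, 0.2512]
ee_rot: [[0.893, 0.449, -0.0], [0.449, -0.893, -0.0], [-0.0, 0.0, -1.0]]
ft_force: [-1.2, 0.4, -0.2]
grip_width: 0.085
grasp_force: 0.0
```

```bash
python3 - <<'E'
from h import *
st=robot.get_state(); p=robot.read_camera("wrist")
P=cloud(p,np.ones((420,560),bool),st); Z=np.zeros((420,560)); v,u=np.where(p["z_map"]>0); Z[v,u]=P[:,2]
save(p,"w1.png",None,1.4)
for q in("nut_mid",):
    for r in robot.landmark_of(p,q)[:4]: print(r["conf"],r["at"],at_z(p,r["at"],.014,st))
    for r in robot.outline_of(p,q)[:4]: 
        m=r["mask"]; c=cloud(p,m,st); h=c[(c[:,2]>.024)&(c[:,2]<.034)]
        if len(h)<50: continue
        rc=cv2.minEnclosingCircle(h[:,:2].astype(np.float32)); print(r["conf"],r["rect"],len(h),np.median(h[:,2]),rc, p["frame"][m].mean(0))
print(st["tcp_pos"],st["joint_positions"])
E
```

```text
0.94 [385.2, 115.6] [ 0.56931773 -0.23561577  0.014     ]
0.93 [475.6, 126.6] [ 0.60223468 -0.326349    0.014     ]
0.85 [209.9, 211.4] [ 0.39141609 -0.11447093  0.014     ]
0.72 [305.4, 266.4] [ 0.37926834 -0.2422004   0.014     ]
0.97 [186.0, 182.4, 53.6, 56.7] 956 0.02797891852435669 ((0.39162495732307434, -0.11423064023256302), 0.027679547667503357) [165.76053545  92.12394646 107.55329698]
0.91 [245.1, 95.9, 55.3, 56.6] 1070 0.028179746731442218 ((0.5075842142105103, -0.13542065024375916), 0.027316197752952576) [77.76228209 72.24722662 68.02588484]
0.9 [280.3, 240.8, 52.4, 56.1] 851 0.028085147670735056 ((0.3790079653263092, -0.2431650608778), 0.027787646278738976) [167.1996912   89.61039629 105.25733402]
0.8 [352.5, 86.0, 57.9, 60.4] 1177 0.02827628849239383 ((0.5678743124008179, -0.23570945858955383), 0.027574891224503517) [ 48.60304348  71.66652174 142.52565217]
[ 0.47139807 -0.15903489  0.25123776] [ 0.35726073  0.30047885 -0.18795614  1.89834691  0.06839246  0.94903683
 -0.96734602]
```

View pics/w1.png

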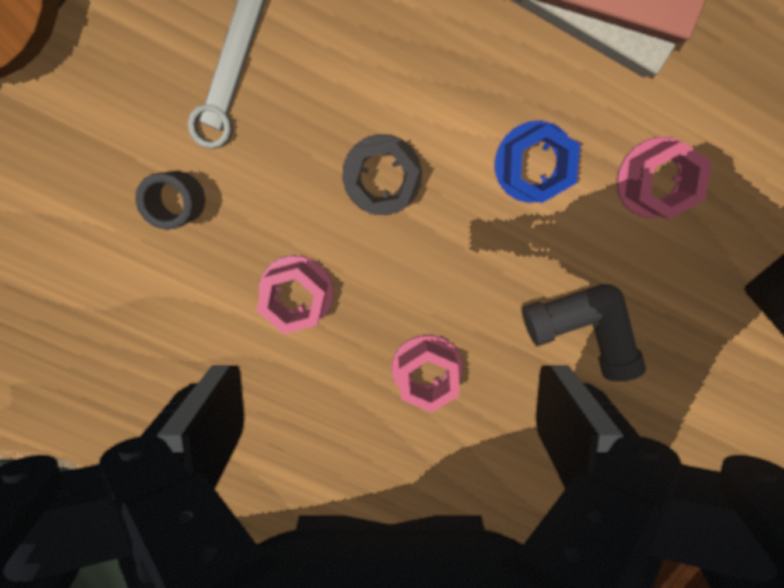

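The wrist view shows the black hexagon nut with its flange at (273,125), and the plain coupling at (121,142). The blue and pink copies are elsewhere. The choice holds, so I'll go above it for the yaw.

Call:
servo_tool:
  commands:
    - [-1, 18, 12, -50, 0, 0, 0]
    - [-1, 36, 24, -100, 0, 0, 0]
    - [-1, 36, 24, -100, 0, 0, 0]
    - [-1, 36, 24, -100, 0, 0, 0]

```text
clock: 2.58
tcp_pos: [0.5078, -0.1344, 0.1522]
ee_rot: [[0.893, 0.45, 0.0], [0.45, -0.893, -0.0], [0.0, 0.0, -1.0]]
ft_force: [0.1, -0.4, 0.3]
grip_width: 0.0855
grasp_force: 0.0
```

```bash
cat >> h.py <<'E'
def hexfit(h,step=0.5):
    # min-width direction search over 60 deg: centre and yaw of flats' normals (deg, world)
    h=h[:,:2]; best=None
    for a in np.arange(0,60,step):
        w=0;A=[];b=[]
        for k in range(3):
            t=np.radians(a+60*k); n=np.array([np.cos(t),np.sin(t)]); s=h@n
            lo,hi=np.percentile(s,[.7,99.3]); w+=hi-lo; A.append(n); b.append((lo+hi)/2)
        if best is None or w<best[0]: best=(w,a,np.linalg.lstsq(np.array(A),np.array(b),rcond=None)[0])
    return best[1],best[2],best[0]/3
E
python3 - <<'E'
from h import *
st=robot.get_state(); p=robot.read_camera("wrist")
for r in robot.outline_of(p,"nut_mid")[:4]:
    m=r["mask"]; c=cloud(p,m,st); h=c[(c[:,2]>.0235)&(c[:,2]<.034)]
    if len(h)<50: continue
    print(r["conf"],r["rect"],len(h),np.median(h[:,2]),p["frame"][m].mean(0),hexfit(h),cv2.minEnclosingCircle(h[:,:2].astype(np.float32)),cv2.minEnclosingCircle(c[c[:,2]<.009][:,:2].astype(np.float32)))
save(p,"w2.png",(140,60,280,300),2)
print(st["tcp_pos"],st["joint_positions"])
E
```

```text
0.93 [382.5, 139.1, 76.3, 78.0] 1986 0.028157571214000476 [29.8302267  42.55491184 86.07783375] (np.float64(59.0), array([ 0.56818044, -0.2350416 ]), np.float64(0.047524102359215926)) ((0.5683199763298035, -0.2350819855928421), 0.027387505397200584) ((0.5680246949195862, -0.2344934046268463), 0.030397916212677956)
0.92 [284.5, 322.7, 64.6, 49.6] 748 0.027917489112526617 [146.6780083   76.59460581  92.47510373] (np.float64(3.5), array([ 0.38507535, -0.23971454]), np.float64(0.040278334915163076)) ((0.3825608491897583, -0.24059221148490906), 0.025399811565876007) ((0.37908145785331726, -0.24504318833351135), 0.03346332162618637)
0.8 [494.4, 152.9, 65.6, 77.8] 1348 0.028086751222346718 [94.38330797 48.18087265 59.35261289] (np.float64(59.0), array([ 0.59835791, -0.32152357]), np.float64(0.04350477868690583)) ((0.6004849672317505, -0.32526150345802307), 0.027662785723805428) ((0.5958563089370728, -0.33006080985069275), 0.037132084369659424)
0.72 [243.7, 150.0, 69.8, 77.8] 1830 0.0281424917489915 [69.34143519 63.14525463 57.97482639] (np.float64(36.5), array([ 0.50739089, -0.13533045]), np.float64(0.04767433385665953)) ((0.5073010921478271, -0.13520647585391998), 0.027557581663131714) ((0.5042091012001038, -0.13597583770751953), 0.03410143405199051)
[ 0.50779722 -0.13443246  0.15218099] [ 0.2833036   0.47405097 -0.18246743  1.93022131  0.12259078  0.74746082
 -1.072995  ]
```

View pics/w2.png

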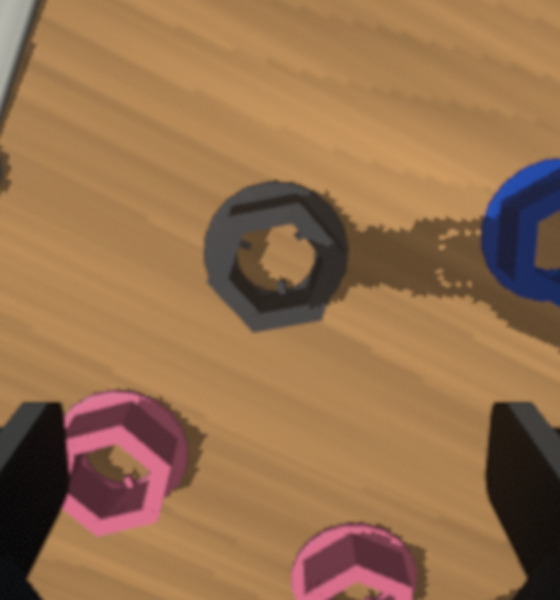

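The black nut sits at (0.5074, -0.1353) with flats at 36.5° + 60k. I'll grip along -23.5°, which means turning +0.695 rad and lowering.

Call:
servo_tool:
  commands:
    - [-1, 0, -1, 0, 0, 0, 0.18]
    - [-1, 0, -1, -20, 0, 0, 0.36]
    - [-1, 0, -1, -50, 0, 0, 0.54]
    - [-1, 0, -1, -80, 0, 0, 0.695]
    - [-1, 0, -1, -110, 0, 0, 0.695]
    - [-1, 0, -1, -135, 0, 0, 0.695]
    - [-1, 0, -1, -147, 0, 0, 0.695]
    - [-1, 0, -1, -147, 0, 0, 0.695]
    - [0.1, 0, -1, -147, 0, 0, 0.695]
    - [1, 0, -1, -147, 0, 0, 0.695]
    - [1, 0, -1, -147, 0, 0, 0.695]
    - [1, 0, -1, -147, 0, 0, 0.695]
    - [1, 0, -1, -147, 0, 0, 0.695]
    - [1, 0, -1, -147, 0, 0, 0.695]

```text
clock: 4.42
tcp_pos: [0.5082, -0.135, 0.0053]
ee_rot: [[0.397, 0.918, 0.001], [0.918, -0.397, -0.001], [-0.0, 0.001, -1.0]]
ft_force: [-3.6, 1.4, 14.5]
grip_width: 0.047
grasp_force: 60.5
```

```bash
python3 - <<'E'
from h import *
s=robot.get_state(); print({k:np.round(s[k],4) for k in s if k not in("dq","joint_torque")})
E
```

```text
{'clock': np.float64(4.425), 'joint_positions': array([ 0.3337,  0.7304, -0.2545,  1.9885,  0.3829,  0.4674, -0.6108]), 'tcp_pos': array([ 0.5082, -0.135 ,  0.0053]), 'ee_rot': array([[ 3.969e-01,  9.179e-01,  1.000e-03],
       [ 9.179e-01, -3.969e-01, -6.000e-04],
       [-1.000e-04,  1.200e-03, -1.000e+00]]), 'ft_force': array([-3.5573,  1.3659, 14.4951]), 'ft_torque': array([0.1854, 0.8461, 0.0766]), 'grasp_force': np.float64(60.5423), 'grip_width': np.float64(0.047)}
```

Call:
servo_tool:
  commands:
    - [1, 0, 0, 10, 0, 0, 0]
    - [1, 0, 0, 40, 0, 0, 0]
    - [1, 0, 0, 90, 0, 0, 0]
    - [1, 0, 20, 140, 0, 0, 0]
    - [1, -10, 60, 180, 0, 0, 0]
    - [1, -20, 110, 195, 0, 0, 0]
    - [1, -30, 160, 195, 0, 0, 0]
    - [1, -38, 200, 195, 0, 0, 0]
    - [1, -38, 220, 195, 0, 0, 0]
    - [1, -38, 220, 195, 0, 0, 0]
    - [1, -38, 220, 195, 0, 0, 0]
    - [1, -38, 220, 195, 0, 0, 0]

```text
clock: 5.92
tcp_pos: [0.4698, 0.0842, 0.1993]
ee_rot: [[0.398, 0.917, -0.0], [0.917, -0.398, -0.0], [-0.0, 0.0, -1.0]]
ft_force: [-0.6, 0.2, -1.7]
grip_width: 0.0469
grasp_force: 63.0
```

```bash
python3 - <<'E'
from h import *
s=robot.get_state(); print({k:np.round(s[k],4) for k in s if k not in("dq","joint_torque")})
p=robot.read_camera("wrist"); save(p,"w3.png",None,1.4)
for q in("stud_tip","collar_top","crown"):
    z={"stud_tip":.072,"collar_top":.04,"crown":.056}[q]
    for r in robot.landmark_of(p,q)[:2]: print(q,r["conf"],r["at"],at_z(p,r["at"],z,s))
c=cloud(p,np.ones((420,560),bool),s)
c=c[np.hypot(c[:,0]-.499,c[:,1]-.178)<.09]
for lo,hi in((.026,.034),(.037,.043),(.053,.059),(.069,.075)):
    h=c[(c[:,2]>lo)&(c[:,2]<hi)]
    if len(h)>5: print(lo,len(h),h.mean(0),cv2.minEnclosingCircle(h[:,:2].astype(np.float32)))
E
```

```text
{'clock': np.float64(5.925), 'joint_positions': array([ 0.0684,  0.3608, -0.463 ,  1.9939,  0.2149,  0.8339, -0.9236]), 'tcp_pos': array([0.4698, 0.0842, 0.1993]), 'ee_rot': array([[ 3.981e-01,  9.173e-01, -1.000e-04],
       [ 9.173e-01, -3.981e-01, -3.000e-04],
       [-3.000e-04,  0.000e+00, -1.000e+00]]), 'ft_force': array([-0.6427,  0.2325, -1.7232]), 'ft_torque': array([-0.0113, -0.0149, -0.0144]), 'grasp_force': np.float64(63.0037), 'grip_width': np.float64(0.0469)}
stud_tip 0.89 [259.5, 52.3] [0.49913656 0.18199004 0.072     ]
collar_top 0.89 [263.6, 56.6] [0.50080927 0.18166154 0.04      ]
crown 0.63 [264.5, 52.5] [0.50250371 0.18229429 0.056     ]
0.026 14351 [0.49720639 0.17324697 0.03025467] ((0.5005866289138794, 0.18168064951896667), 0.0698830708861351)
0.037 4725 [0.50111087 0.18244948 0.0402515 ] ((0.500706672668457, 0.18203416466712952), 0.03399178385734558)
0.053 514 [0.50068145 0.18138579 0.05629454] ((0.500686764717102, 0.18199358880519867), 0.015200844034552574)
0.069 316 [0.50061035 0.18181253 0.07148971] ((0.5005378723144531, 0.1818639636039734), 0.007564411498606205)
```

View pics/w3.png

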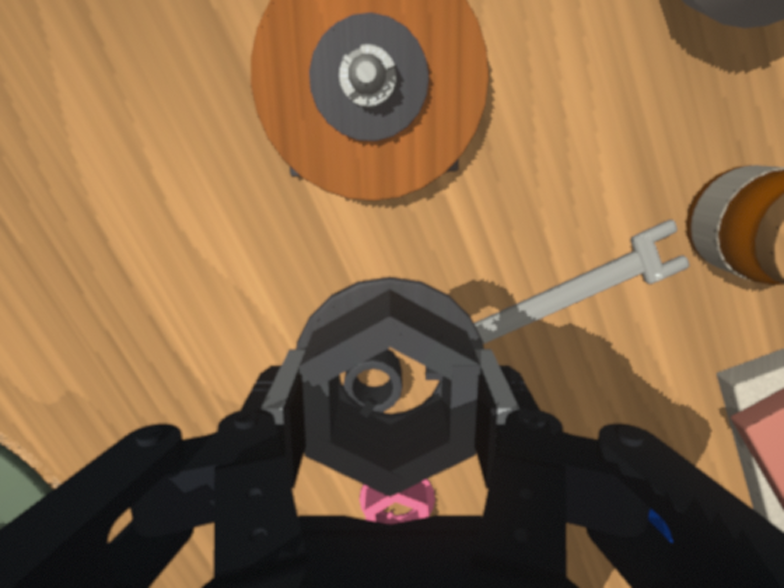

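The wrist view shows the nut held square across its flats, with its centre near (278,277). The stud is at (262,52), which gives a stand axis of about (0.5007, 0.1819). Next I'll measure the nut in the hand with the same camera.

```bash
python3 - <<'E'
from h import *
s=robot.get_state(); p=robot.read_camera("wrist")
m=np.zeros((420,560),bool)
for r in robot.outline_of(p,"nut_mid")[:4]: 
    print(r["conf"],r["rect"])
    l,t,w,h=r["rect"]
    if w>100: m|=r["mask"]
c=cloud(p,m,s); t=s["tcp_pos"]
print(len(c),np.histogram(c[:,2]-t[2],bins=np.arange(-.008,.04,.002)))
top=c[(c[:,2]-t[2]>.018)&(c[:,2]-t[2]<.027)]
a,ctr,w=hexfit(top); print("top",np.median(top[:,2])-t[2],a,ctr-t[:2],w)
# tilt
A=np.c_[top[:,:2]-t[:2],np.ones(len(top))]; 
for _ in range(3):
    k=np.linalg.lstsq(A,top[:,2]-t[2],rcond=None)[0]; ok=abs(A@k-(top[:,2]-t[2]))<.001; A=A[ok];top=top[ok]
print("plane",k)
E
```

```text
0.98 [260.9, 344.7, 48.7, 30.8]
0.76 [211.9, 199.6, 132.6, 153.1]
0.67 [462.3, 365.8, 15.5, 23.4]
14401 (array([   0,   18,  501, 2094,  536,  405,  394,  408,  435,  450,  467,
        480,  532,  540, 1021, 5921,  106,    0,    0,    0,    0,    0,
          0]), array([-0.008, -0.006, -0.004, -0.002,  0.   ,  0.002,  0.004,  0.006,
        0.008,  0.01 ,  0.012,  0.014,  0.016,  0.018,  0.02 ,  0.022,
        0.024,  0.026,  0.028,  0.03 ,  0.032,  0.034,  0.036,  0.038]))
top 0.02268532838663484 36.5 [ 0.00074128 -0.00074922] 0.04742402278470582
plane [-0.00064326  0.00014582  0.02267987]
```

Call:
servo_tool:
  commands:
    - [1, 10, 40, 0, 0, 0, 0]
    - [1, 22, 75, 0, 0, 0, 0]
    - [1, 30, 98.5, -20, 0, 0, 0]
    - [1, 30, 98.5, -60, 0, 0, 0]
    - [1, 30, 98.5, -90, 0, 0, 0]
    - [1, 30, 98.5, -110, 0, 0, 0]
    - [1, 30, 98.5, -110, 0, 0, 0]
    - [1, 30, 98.5, -110, 0, 0, 0]

```text
clock: 7.22
tcp_pos: [0.5002, 0.1838, 0.09]
ee_rot: [[0.397, 0.918, 0.001], [0.918, -0.397, 0.0], [0.001, 0.001, -1.0]]
ft_force: [0.3, 0.5, -2.8]
grip_width: 0.0468
grasp_force: 62.9
```

```bash
python3 - <<'E'
from h import *
s=robot.get_state(); print(np.round(s["tcp_pos"],4),s["joint_positions"])
p=robot.read_camera("wrist"); save(p,"w4.png",(180,180,200,190),3)
E
```

```text
[0.5002 0.1838 0.09  ] [-0.16991313  0.60314962 -0.39985251  1.94131796  0.36509059  0.66697732
 -1.20449683]
```

View pics/w4.png

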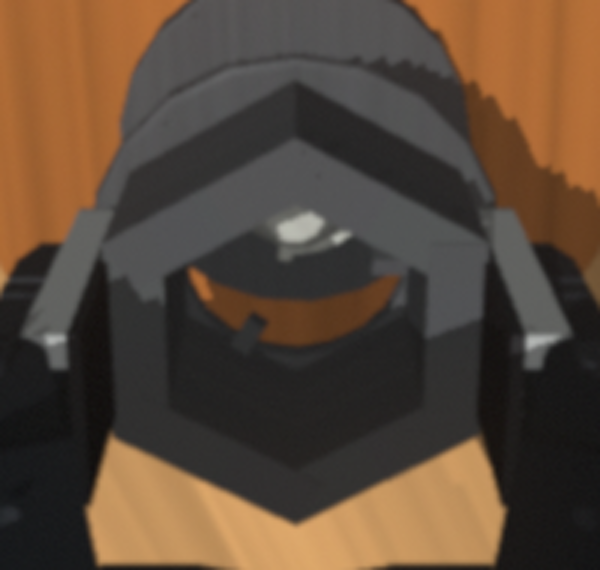

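Through the nut, the stud tip shows at about (279,256), laterally centred in the bore. I'll correct y by -1 mm and lower gently.

Call:
servo_tool:
  commands:
    - [1, 0, -1, -6, 0, 0, 0]
    - [1, 0, -1, -10, 0, 0, 0]
    - [1, 0, -1, -14, 0, 0, 0]
    - [1, 0, -1, -18, 0, 0, 0]
    - [1, 0, -1, -20, 0, 0, 0]
    - [1, 0, -1, -20, 0, 0, 0]

```text
clock: 8.02
tcp_pos: [0.4998, 0.1826, 0.0691]
ee_rot: [[0.397, 0.918, -0.0], [0.918, -0.397, -0.0], [-0.0, -0.0, -1.0]]
ft_force: [0.9, -0.2, -2.0]
grip_width: 0.0468
grasp_force: 62.9
```

Call:
servo_tool:
  commands:
    - [1, 0, 0, -3, 0, 0, 0]
    - [1, 0, 0, -5, 0, 0, 0]
    - [1, 0, 0, -7, 0, 0, 0]
    - [1, 0, 0, -8, 0, 0, 0]
    - [1, 0, 0, -8, 0, 0, 0]

```text
clock: 8.65
tcp_pos: [0.4998, 0.1826, 0.0612]
ee_rot: [[0.397, 0.918, -0.0], [0.918, -0.397, -0.0], [-0.0, -0.0, -1.0]]
ft_force: [-0.4, -1.2, -1.6]
grip_width: 0.0466
grasp_force: 62.9
```

Call:
servo_tool:
  commands:
    - [1, 0, 0, -1, 0, 0, 0]
    - [1, 0, 0, -2, 0, 0, 0]
    - [1, 0, 0, -2, 0, 0, 0]

```text
clock: 9.02
tcp_pos: [0.4998, 0.1826, 0.0592]
ee_rot: [[0.397, 0.918, -0.0], [0.918, -0.397, -0.0], [-0.0, -0.0, -1.0]]
ft_force: [-0.1, -0.2, -2.1]
grip_width: 0.0469
grasp_force: 62.9
```

Call:
servo_tool:
  commands:
    - [1, 0, 0, -0.5, 0, 0, 0]
    - [1, 0, 0, -1, 0, 0, 0]
    - [1, 0, 0, -1, 0, 0, 0]

```text
clock: 9.4
tcp_pos: [0.4998, 0.1826, 0.0582]
ee_rot: [[0.397, 0.918, -0.0], [0.918, -0.397, -0.0], [-0.0, -0.0, -1.0]]
ft_force: [0.1, 0.7, -1.4]
grip_width: 0.0469
grasp_force: 62.9
```

Call:
servo_tool:
  commands:
    - [1, 0, 0, -0.5, 0, 0, 0]
    - [1, 0, 0, -1, 0, 0, 0]
    - [1, 0, 0, -1, 0, 0, 0]

```text
clock: 9.78
tcp_pos: [0.4998, 0.1827, 0.0572]
ee_rot: [[0.397, 0.918, -0.0], [0.918, -0.397, 0.0], [-0.0, -0.0, -1.0]]
ft_force: [0.1, -0.4, -2.1]
grip_width: 0.0467
grasp_force: 62.9
```

Call:
servo_tool:
  commands:
    - [1, 0, 0, -0.5, 0, 0, 0]
    - [1, 0, 0, -1, 0, 0, 0]
    - [1, 0, 0, -1, 0, 0, 0]

```text
clock: 10.15
tcp_pos: [0.4998, 0.1826, 0.0563]
ee_rot: [[0.397, 0.918, -0.0], [0.918, -0.397, -0.0], [-0.0, -0.0, -1.0]]
ft_force: [-0.5, 0.3, -1.7]
grip_width: 0.0468
grasp_force: 62.9
```

Call:
servo_tool:
  commands:
    - [1, 0, 0, -0.5, 0, 0, 0]
    - [1, 0, 0, -1, 0, 0, 0]
    - [1, 0, 0, -1, 0, 0, 0]

```text
clock: 10.52
tcp_pos: [0.4998, 0.1826, 0.0552]
ee_rot: [[0.397, 0.918, -0.0], [0.918, -0.397, -0.0], [-0.0, -0.0, -1.0]]
ft_force: [0.4, -0.9, -1.4]
grip_width: 0.0471
grasp_force: 62.9
```

Call:
servo_tool:
  commands:
    - [1, 0, 0, -0.5, 0, 0, 0]
    - [1, 0, 0, -1, 0, 0, 0]
    - [1, 0, 0, -1.5, 0, 0, 0]
    - [1, 0, 0, -2, 0, 0, 0]
    - [1, 0, 0, -2, 0, 0, 0]

```text
clock: 11.15
tcp_pos: [0.4998, 0.1826, 0.0532]
ee_rot: [[0.397, 0.918, -0.0], [0.918, -0.397, -0.0], [-0.0, -0.0, -1.0]]
ft_force: [0.1, 0.9, -1.8]
grip_width: 0.047
grasp_force: 62.9
```

The nut passed the crown level freely, so its lugs happened to be over the gaps. I'll keep lowering gently.

Call:
servo_tool:
  commands:
    - [1, 0, 0, -0.5, 0, 0, 0]
    - [1, 0, 0, -1, 0, 0, 0]
    - [1, 0, 0, -1, 0, 0, 0]

```text
clock: 11.52
tcp_pos: [0.4998, 0.1826, 0.0523]
ee_rot: [[0.397, 0.918, -0.0], [0.918, -0.397, -0.0], [-0.0, -0.0, -1.0]]
ft_force: [-0.2, 0.2, -1.5]
grip_width: 0.0467
grasp_force: 62.9
```

Call:
servo_tool:
  commands:
    - [1, 0, 0, -0.5, 0, 0, 0]
    - [1, 0, 0, -1, 0, 0, 0]
    - [1, 0, 0, -1, 0, 0, 0]

```text
clock: 11.9
tcp_pos: [0.4998, 0.1826, 0.0512]
ee_rot: [[0.397, 0.918, -0.0], [0.918, -0.397, -0.0], [-0.0, -0.0, -1.0]]
ft_force: [-0.6, 0.4, -2.8]
grip_width: 0.047
grasp_force: 62.9
```

Call:
servo_tool:
  commands:
    - [1, 0, 0, -0.3, 0, 0, 0]
    - [1, 0, 0, -0.6, 0, 0, 0]
    - [1, 0, 0, -0.6, 0, 0, 0]

```text
clock: 12.28
tcp_pos: [0.4999, 0.1827, 0.0509]
ee_rot: [[0.397, 0.918, 0.0], [0.918, -0.397, 0.0], [0.0, 0.0, -1.0]]
ft_force: [-1.9, -1.1, 4.7]
grip_width: 0.0468
grasp_force: 64.0
```

The nut is on the gap floor, with its underside about 5.6 mm above the collar. About 84° clockwise remains, and joint 7 is too close to its limit for that. I'll regrip 60° further anticlockwise.

Call:
servo_tool:
  commands:
    - [0.2, 0, 0, 0.3, 0, 0, 0]
    - [-1, 0, 0, 0.5, 0, 0, 0]
    - [-1, 0, 0, 1, 0, 0, 0]
    - [-1, 0, 0, 2, 0, 0, 0]
    - [-1, 0, 0, 2, 0, 0, 0]
    - [-1, 0, 0, 2, 0, 0, 0.18]
    - [-1, 0, 0, 2, 0, 0, 0.36]
    - [-1, 0, 0, 2, 0, 0, 0.54]
    - [-1, 0, 0, 2, 0, 0, 0.72]
    - [-1, 0, 0, 2, 0, 0, 0.9]
    - [-1, 0, 0, 2, 0, 0, 1.047]
    - [-1, 0, 0, 2, 0, 0, 1.047]
    - [-1, 0, 0, 2, 0, 0, 1.047]

```text
clock: 13.9
tcp_pos: [0.4998, 0.1826, 0.0527]
ee_rot: [[-0.593, 0.805, -0.0], [0.805, 0.593, -0.0], [-0.0, -0.0, -1.0]]
ft_force: [0.2, -0.2, 0.6]
grip_width: 0.0853
grasp_force: 0.0
```

```bash
python3 - <<'E'
from h import *
s=robot.get_state(); t=s["tcp_pos"]; print(np.round(t,4),s["joint_positions"])
p=robot.read_camera("wrist"); save(p,"w5.png",None,1.2)
c=cloud(p,np.ones((420,560),bool),s); c=c[np.hypot(c[:,0]-.5007,c[:,1]-.1819)<.036]
print(np.histogram(c[:,2],bins=np.arange(.036,.09,.002)))
top=c[(c[:,2]>.071)&(c[:,2]<.077)]
k=np.linalg.lstsq(np.c_[top[:,:2]-t[:2],np.ones(len(top))],top[:,2],rcond=None)[0]
print(len(top),np.median(top[:,2]),hexfit(top),k)
E
```

```text
[0.4998 0.1826 0.0527] [-0.00736492  0.71713822 -0.63089777  1.94846501  0.65483091  0.69004722
 -0.40995771]
(array([ 107,  756, 1331,    4,    0,   39, 1274, 1346,  432,  498,  718,
        581,  519,  587,  785,  790,  816,  880, 4337, 2792,    1,    0,
          0,    0,    0,    0]), array([0.036, 0.038, 0.04 , 0.042, 0.044, 0.046, 0.048, 0.05 , 0.052,
       0.054, 0.056, 0.058, 0.06 , 0.062, 0.064, 0.066, 0.068, 0.07 ,
       0.072, 0.074, 0.076, 0.078, 0.08 , 0.082, 0.084, 0.086, 0.088]))
7658 0.0737415022689834 (np.float64(36.5), array([0.50069716, 0.18190517]), np.float64(0.04760564033693516)) [-0.01426528  0.00152124  0.07361902]
```

View pics/w5.png

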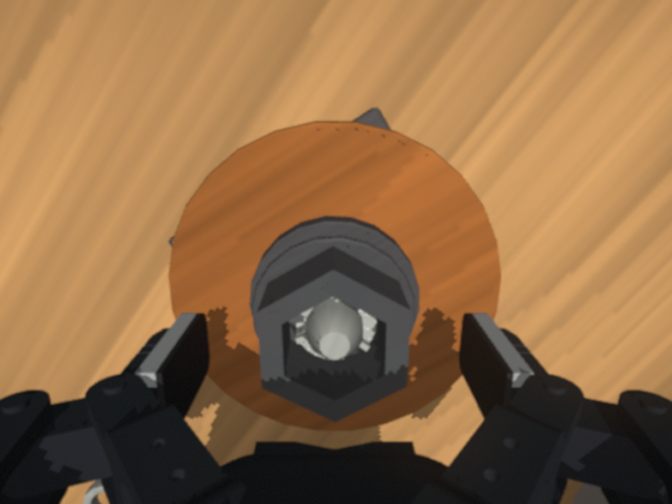

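The nut sits level on the stud, shown near (278,265), 5.7 mm above the collar and aligned with the fingers. I'll grip and run it down about half way along the helix.

Call:
servo_tool:
  commands:
    - [0.2, 0, 0, 0, 0, 0, 0]
    - [1, 0, 0, 0, 0, 0, 0]
    - [1, 0, 0, 0, 0, 0, 0]
    - [1, 0, 0, 0, 0, 0, 0]
    - [1, 0, 0, 0, 0, 0, 0]
    - [1, 0, 0, 0.4, 0, 0, 0]
    - [1, 0, 0, 0.1, 0, 0, -0.08]
    - [1, 0, 0, -0.2, 0, 0, -0.16]
    - [1, 0, 0, -0.5, 0, 0, -0.24]
    - [1, 0, 0, -0.5, 0, 0, -0.24]

```text
clock: 15.2
tcp_pos: [0.4998, 0.1827, 0.0522]
ee_rot: [[-0.389, 0.921, 0.0], [0.921, 0.389, -0.0], [-0.0, 0.0, -1.0]]
ft_force: [-0.1, -0.1, 0.4]
grip_width: 0.0471
grasp_force: 61.6
```

Call:
servo_tool:
  commands:
    - [1, 0, 0, -0.4, 0, 0, -0.1]
    - [1, 0, 0, -0.75, 0, 0, -0.2]
    - [1, 0, 0, -1.1, 0, 0, -0.3]
    - [1, 0, 0, -1.5, 0, 0, -0.4]
    - [1, 0, 0, -1.9, 0, 0, -0.5]
    - [1, 0, 0, -1.9, 0, 0, -0.5]

```text
clock: 15.95
tcp_pos: [0.4998, 0.1827, 0.0503]
ee_rot: [[0.099, 0.995, 0.0], [0.995, -0.099, -0.0], [-0.0, 0.0, -1.0]]
ft_force: [0.5, -0.3, 1.2]
grip_width: 0.0466
grasp_force: 61.6
```

```bash
python3 - <<'E'
from h import *
s=robot.get_state(); print(s["ft_force"],s["ft_torque"],s["joint_positions"][6])
E
```

```text
[ 0.53866965 -0.34568278  1.24816933] [-0.08212354 -0.02904706  0.00335456] -1.0037948229696494
```

Call:
servo_tool:
  commands:
    - [1, 0, 0, -0.4, 0, 0, -0.1]
    - [1, 0, 0, -0.75, 0, 0, -0.2]
    - [1, 0, 0, -1.1, 0, 0, -0.3]
    - [1, 0, 0, -1.5, 0, 0, -0.4]
    - [1, 0, 0, -1.9, 0, 0, -0.5]
    - [1, 0, 0, -1.9, 0, 0, -0.5]

```text
clock: 16.7
tcp_pos: [0.4997, 0.1828, 0.0484]
ee_rot: [[0.562, 0.827, -0.0], [0.827, -0.562, -0.0], [-0.0, 0.0, -1.0]]
ft_force: [0.2, 0.2, 1.6]
grip_width: 0.0468
grasp_force: 61.7
```

Call:
servo_tool:
  commands:
    - [1, 0, 0, -0.4, 0, 0, -0.1]
    - [1, 0, 0, -0.75, 0, 0, -0.2]
    - [1, 0, 0, -0.95, 0, 0, -0.25]
    - [1, 0, 0, -0.95, 0, 0, -0.25]

```text
clock: 17.2
tcp_pos: [0.5004, 0.1827, 0.0478]
ee_rot: [[0.749, 0.662, 0.001], [0.662, -0.749, 0.0], [0.001, 0.001, -1.0]]
ft_force: [2.5, 0.1, 5.9]
grip_width: 0.0468
grasp_force: 62.2
```

```bash
python3 - <<'E'
from h import *
s=robot.get_state(); print(s["ft_force"],s["ft_torque"],s["joint_positions"][6])
E
```

```text
[2.54619691 0.10523386 5.93164764] [-0.34293343 -0.66052853  0.07695064] -1.5768609856038869
```

Light contact is building, and I estimate less than 1 mm above the collar. I'll let go, back off and measure.

Call:
servo_tool:
  commands:
    - [0.2, 0, 0, 0.3, 0, 0, 0]
    - [-1, 0, 0, 0.5, 0, 0, 0]
    - [-1, 0, 0, 1, 0, 0, 0]
    - [-1, 0, 0, 3, 0, 0, 0]
    - [-1, 0, 0, 10, 0, 0, 0]
    - [-1, 0, 0, 30, 0, 0, 0]
    - [-1, 0, 0, 60, 0, 0, 0]
    - [-1, 0, 0, 60, 0, 0, 0]
    - [-1, 0, 0, 60, 0, 0, 0]

```text
clock: 18.32
tcp_pos: [0.4997, 0.1825, 0.1074]
ee_rot: [[0.752, 0.659, 0.0], [0.659, -0.752, -0.0], [-0.0, 0.0, -1.0]]
ft_force: [0.0, 0.3, 0.1]
grip_width: 0.085
grasp_force: 0.0
```

```bash
python3 - <<'E'
from h import *
s=robot.get_state(); t=s["tcp_pos"]; print(np.round(t,4))
p=robot.read_camera("wrist"); save(p,"w6.png",None,1.2)
c=cloud(p,np.ones((420,560),bool),s); c=c[np.hypot(c[:,0]-.5007,c[:,1]-.1819)<.036]
top=c[(c[:,2]>.066)&(c[:,2]<.0705)]
print(np.histogram(c[:,2],bins=np.arange(.037,.077,.001))[0])
r=np.hypot(top[:,0]-.5007,top[:,1]-.1819); top=top[r>.017]
k=np.linalg.lstsq(np.c_[top[:,:2]-[.5007,.1819],np.ones(len(top))],top[:,2],rcond=None)[0]
print(len(top),np.median(top[:,2]),hexfit(top),k)
E
```

```text
[0.4997 0.1825 0.1074]
[  25   60  395  556  128  117  495  655  180   52   61   88  105   86
   85   87   85   97  265  377  162  129  150  123  118   99  123  177
  183  256 1276 1911  366   75  130  164   21    0    0]
3374 0.06819606945324444 (np.float64(11.0), array([0.50051964, 0.18190582]), np.float64(0.047685546547963815)) [-0.00040436  0.0001544   0.06815606]
```

View pics/w6.png

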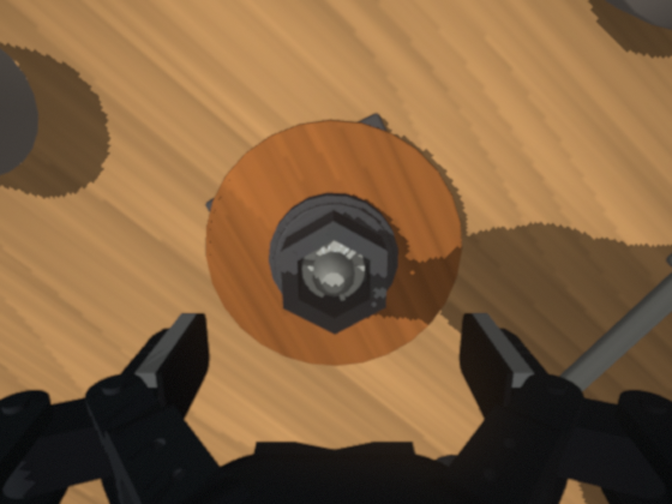

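The nut sits at (278,225), level and released. Its top is 68.2 mm above the counter, so the flange is within about 0.2 mm of the collar. The gripper is clear and open, so I'm handing in.

```bash
python3 -c "
from plant import robot; print(robot.sign_off())"
```

```text
the job is handed in; nothing more can be done
None
```

The job is handed in: the black flange nut is on the stud, level and released, with its flange within about 0.2 mm of the collar; its lugs were already over the gaps, so it dropped in without the anticlockwise turn.

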